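# Hang the parts caddy on the bench cleat

## Robot

A 7-joint arm with a two-finger parallel gripper is mounted at the origin on the work surface. World frame = base frame: x ahead of the robot, y to its left, z up, the work surface at z = 0. Lengths are in m, angles in rad, forces in N, time in s.
With the tool pointing down it reaches from about 0.4 to 0.85 m from the base axis. Payload 4.5 kg.
Tool frame: the origin (TCP) lies at the very end of the fingers, on their centre line; the grasp point (between the pads) lies 19 mm behind it; z points along the fingers, y is the line along which they close (so a half turn about z gives the same grasp; the last joint's range is limited). The gripper opens to 88 mm and grips with 3 to 60 N. Pads are 18 mm wide; open, the fingers measure 123 mm over their backs; the gripper's body (75 mm by 187 mm) begins 45 mm behind the grasp point.
Start: joints at [-1.168, 0.689, -0.195, 1.565, 0.157, 0.902, -0.215], TCP at [0.225, 0.583, 0.239] pointing down, gripper open.
Joint ranges: [-3.01, 3.01], [-0.46, 2.08], [-1.47, 1.51], [0.13, 2.56], [-1, 4.14], [0.04, 2.09], [-2.66, 2.66]. Speed limits (rad/s): [2.57, 2.57, 3.14, 3.14, 3.14, 3.14, 3.14].

## Interface

Orientations are given as a unit quaternion [x, y, z, w].
In Python, from plant import r gives the robot as it stands. The module is installed in compiled form; this text tells all that it offers.
- The arm moves only by the tool step_arm, never from a script. Its argument "increments" is a list of rows, each a list of 2 entries, a list of its own where there are three numbers: the shift along the world's x, y, z in cm, then the turn, a rotation vector about the world's x, y, z in degrees. A call has exactly 10 rows; each row shifts and turns the commanded pose from where the row before left it; what a row does not reach is not made up. A row lasts 1/10 s, in which the tool goes at most 50 mm and 8.59 degrees, less where a joint would pass 70% of its speed; a pose out of reach is approached as far as the arm can. A call is refused whole if a number of a shift passes 5 or a number of a turn 8.59, either way. A call with a gripper value outside its range is refused whole. "fingers" is the opening, from 0 (shut) to 1 (fully open), set as the call begins (left out, the last holds). The fingers move at their own pace and stop on an object; "grip_force" is the grip in N (left out, the last holds). Time passes only in rows, so rows that do not move let the fingers close, or fill a call up. It gives the time, the measured TCP pose, the force, the opening and the grip force at its end, in the units of the state.
- r.get_state(): the state, without advancing time (a new reading comes with each control period).
- r.snapshot(name): name is "side" or "top"; returns (picture, depth): 480x640x3 uint8, red, green, blue; 480x640 float32, m along the optical axis (not along the pixel's ray), 0 where there is no reading.
- r.calibration(name): a dict with "fov_y" (degrees; the focal length in pixels is half the picture's height over the tangent of half this angle, whatever the lens; pixels are square), "cx", "cy" (the principal point, pixels), "R" (3x3) and "t" (3): a world point X has camera coordinates R X + t. Camera axes: x right, y down, z forward; pixel columns grow to the right and rows downward; lengths in m; the calibration is good to about 2 mm. A picture is of the moment at which its call begins. calibration takes no time and is no camera call.
- r.finish_job(): hands the job in; it is judged then, once.
The state is a dict: "clock": time; "q": joint angles; "qd": joint speeds; "joint_torque": joint torques, N m; "tool_pos": TCP position; "eef_rot": TCP orientation; "contact_force": force on the tool from outside, world axes, zero at the start; "moment": the same for the moment, N m; "opening": opening from 0.0 (shut) to 1.0 (fully open); "finger_force": force on a finger pad.
Only numpy, scipy, OpenCV 4.12 (cv2) and the standard library are available. Lean on these libraries where they do the work, as an engineer would, in place of code of your own. Each camera call takes 0.05 s, during which the arm holds its last target. There are 200 camera calls.

## Task

Two blue parts caddies stand on the bench. Take the one with the angled strip along its back, tip it back by about 20 degrees to bring that strip over the steel cleat of the bench rack, then let it down level so that the strip locks fully home behind the cleat, and leave it hanging there at the middle of the cleat. Do not disturb the plain-backed caddy.

Things in the scene. Friction and masses are not known exactly. Their poses are not given: they have to be found in the camera images.
- caddy (a point): Blue tray 100 (x) by 110 mm with a rear hanging strip, 0.2 to 0.42 kg. Point: middle of its carrying board's grip, 108 mm above its underside, mid-tray; z up, x to the back. Board: upright in the x-z plane, 12 mm thick in y; grip 60 mm long (x), 80 to 125 mm above the underside; pinch it across y from above. Side walls 45 mm high, back wall 102 mm, its rear face at x +50 mm.
- strip (a point): Middle of the lower free edge of that caddy's strip (90 wide, 47 long, 5 mm thick; slopes back and down from the back wall's top, 30 degrees off plumb, open below). From caddy, in its axes: x +81, y 0, z -51 mm. Own z axis: up along the strip, so plumb when the caddy is tipped back 30 degrees; own y: across the tray.
- cleat (a point): Middle of the steel cleat's upper edge (160 long, 142 mm above bench) on the fixed rack. z up, y along it, x towards the rack board. Board face at x +28, rack top z +12 mm. The cleat slopes from its edge down to the board, 30 degrees off plumb: a V groove, mouth 25 mm. Caddy home: level, its x along this x, strip at x +26, z -35 mm (underside 50 mm above bench), back on a lower spacer.
- plain_caddy: The other blue tray, 120 (x) by 110 mm, walls 55 mm high, a like carrying board up to 125 mm, but a low flat back and no strip. Origin: centre of its underside, z up. Leave it where it stands; the two caddies stand left and right of the rack, either way round.
Not all that is in view belongs to the job. What is shaped like the part that bears caddy but yellow is not meant.

How it is judged:
On the way:
1. the caddy, tipped back by at least 7 degrees, has its strip's lower edge over the groove behind the cleat (or just entering it) (angle between strip's own z axis and vertical below 0.4 rad and x of strip in the frame of cleat between -0.005 and 0.032 m and y of strip in the frame of cleat between -0.05 and 0.05 m and z of strip in the frame of cleat between -0.035 and 0.06 m), for 0.1 s.
At the end, for the whole second after the job is handed in: The caddy with the strip hangs at rest on the cleat: the strip's lower edge is in the groove behind the cleat, 24 to 45 mm below the cleat's edge and 12 to 34 mm behind it, within 25 mm of the cleat's middle, the caddy level within 8.5 degrees and square to the rack within 10 degrees (z of strip in the frame of cleat between -0.045 and -0.024 m and x of strip in the frame of cleat between 0.012 and 0.034 m and y of strip in the frame of cleat between -0.025 and 0.025 m and angle between caddy's own z axis and vertical below 0.15 rad and angle between the x axis of caddy and the x axis of cleat, either way round below 0.17 rad and linear speed of hang_caddy below 0.02 m/s); the robot touches nothing.
It fails at once if the plain-backed caddy is moved by more than 20 mm or tipped by more than about 11 degrees (distance of plain_caddy from where it was at the start of the episode above 0.02 m or angle between plain_caddy's own z axis and vertical above 0.2 rad).
It also fails if it takes over 51 s, if anything falls off the work surface, if the arm or the gripper's body presses on something with over 40 N, if the wrist force passes 120 N, or if a joint passes its speed limit or range.

## Working session

There is one attempt and no reset: what is moved stays moved. The work goes in short steps, Python scripts to look and compute and a tool call to move; the robot and the scene stay as the last step left them, time stands still between calls to the robot, and variables do not carry over. Pictures are saved under pics/ and viewed, at most 10 in all, crops included, and the job is handed in when it is done.

Besides the shell and the picture viewer there is one more tool, called after ">>>" by a JSON object that holds its "fn" and its "kwargs". step_arm: Moves the arm, as the interface text tells. Its arguments: {"type":"object","properties":{"increments":{"type":"array","items":{"type":"array"}},"fingers":{"type":"number"},"grip_force":{"type":"number"}},"required":["increments"]}

```bash
mkdir -p pics; cat > h.py <<'E'
import numpy as np,cv2
from plant import r
def cam(n):
    p,d=r.snapshot(n);c=r.calibration(n);f=240/np.tan(np.radians(c["fov_y"])/2)
    v,u=np.mgrid[:480,:640]
    P=np.stack([(u-c["cx"])/f*d,(v-c["cy"])/f*d,d],-1)
    W=(P-np.array(c["t"]))@np.array(c["R"])
    W[d==0]=np.nan
    return p,d,W,c
E
python3 - <<'E'
from h import *
for n in("top","side"):
    p,d,W,c=cam(n); cv2.imwrite(f"pics/{n}0.png",p[:,:,::-1]); np.savez(f"{n}0.npz",p=p,d=d,W=W)
    print(n,c["fov_y"],c["cx"],c["cy"],(-np.array(c["R"]).T@c["t"]).round(3),np.array(c["R"]).round(2).tolist(),(d>0).mean())
s=r.get_state();print(s["clock"],s["tool_pos"],s["eef_rot"],s["opening"])
E
```

```text
top 50.89233470940274 315.2840190107093 245.90179060483885 [0.311 0.094 1.13 ] [[0.01, -1.0, 0.01], [-0.99, -0.01, -0.12], [0.12, -0.0, -0.99]] 0.9960514322916667
side 44.15575477409834 313.4461176174994 248.77774553432437 [-0.087 -0.706  0.936] [[0.85, -0.53, 0.01], [-0.33, -0.55, -0.77], [0.42, 0.64, -0.64]] 0.9959537760416667
0.1 [0.22514379 0.58245386 0.23801007] [ 1.83304826e-01  9.83055796e-01 -7.96025709e-04 -9.61143630e-05] 1.0038266799502926
```

View pics/top0.png

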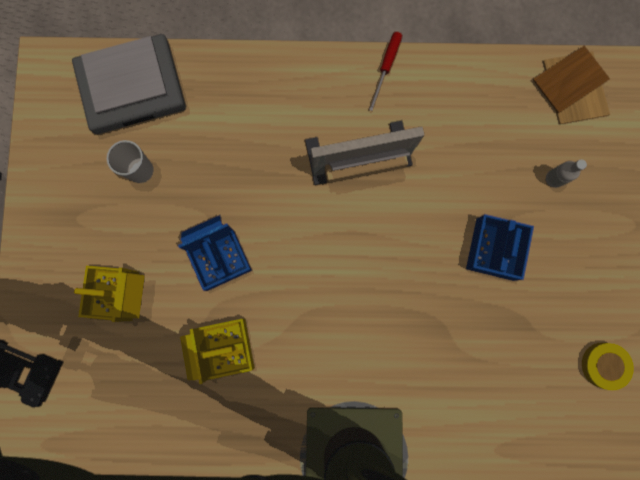

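View pics/side0.png

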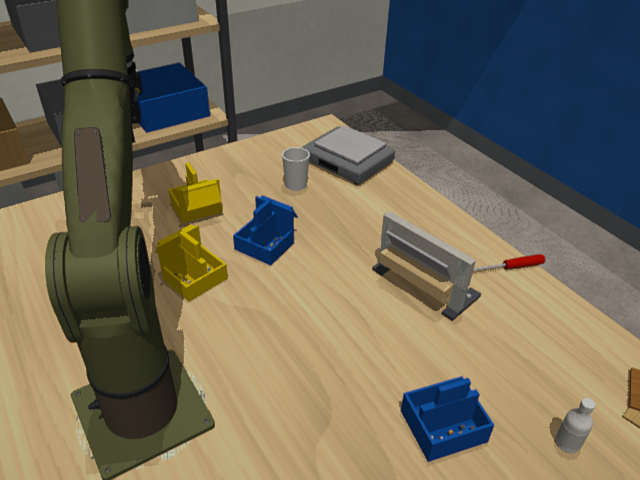

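The top view shows the stripped caddy at about (215,252) with its strip on the upper-left edge (180–225, 228). The plain caddy is at (500,247), and the rack is at (365,150) with its cleat on the robot's side. Next I measure heights from depth.

```bash
cat > m.py <<'E'
from h import *
def rect(P):
    c,s,a=cv2.minAreaRect((P[:,:2]*1000).astype(np.float32)); return np.round(c,1),np.round(s,1),round(a,1)
for n in("top","side"):
    z=np.load(f"{n}0.npz");p,W=z["p"],z["W"]; hsv=cv2.cvtColor(p,cv2.COLOR_RGB2HSV)
    on=(W[...,0]>.05)&(W[...,0]<.9)&(np.abs(W[...,1])<.75)
    print(n,"table z",np.nanmedian(W[...,2][on]))
    b=(cv2.inRange(hsv,(100,90,30),(130,255,255))>0)&on&(W[...,2]>-.02)
    k,lab,st,ce=cv2.connectedComponentsWithStats(b.astype(np.uint8))
    for i in range(1,k):
        if st[i,4]<300: continue
        P=W[lab==i]; print(" blue",st[i,:5],P.mean(0).round(3),"zmax",np.percentile(P[:,2],99).round(4))
        for lo,hi in((.117,.135),(.095,.108),(.06,.108),(.035,.06)):
            Q=P[(P[:,2]>lo)&(P[:,2]<hi)]
            if len(Q)>15: print("   z",lo,hi,len(Q),Q.mean(0).round(4),rect(Q))
    g=on&(hsv[...,1]<70)&(W[...,2]>.03)&(W[...,0]>.45)&(np.abs(W[...,1]+.02)<.16)
    P=W[g];print(" rack",len(P))
    for lo,hi in((.147,.165),(.125,.146),(.06,.12)):
        Q=P[(P[:,2]>lo)&(P[:,2]<hi)]
        if len(Q)>15: print("   z",lo,hi,len(Q),Q.mean(0).round(4),rect(Q))
p=np.load("top0.npz")["p"];s=np.load("side0.npz")["p"]
a=cv2.resize(p[110:200,290:440],None,fx=4,fy=4,interpolation=cv2.INTER_CUBIC);b=cv2.resize(s[205:325,360:500],None,fx=1.4,fy=1.4)
cv2.imwrite("pics/crop.png",a[:,:,::-1])
E
python3 m.py
```

```text
top table z 0.00013312401686577216
 blue [ 467  215   66   65 3126] [ 0.45  -0.312  0.042] zmax 0.1257
   z 0.117 0.135 196 [ 0.4515 -0.3137  0.1233] (array([ 451.5, -314.1]), array([12.9, 59.2]), 76.8)
   z 0.095 0.108 68 [ 0.4489 -0.3089  0.1015] (array([ 451. , -309.1]), array([ 9. , 56.8]), 86.0)
   z 0.06 0.108 433 [ 0.4488 -0.3104  0.0805] (array([ 444.3, -314.8]), array([120.6,  39.9]), 2.3)
   z 0.035 0.06 1008 [ 0.4489 -0.3118  0.0488] (array([ 451.4, -313.9]), array([111.1, 119.2]), 77.1)
 blue [ 179  216   72   74 3023] [0.429 0.309 0.048] zmax 0.1261
   z 0.117 0.135 184 [0.4173 0.3012 0.1241] (array([417.6, 301.8]), array([59.1, 12.8]), 25.9)
   z 0.095 0.108 439 [0.4606 0.3225 0.1014] (array([451.2, 309.1]), array([99.5, 90.5]), 59.0)
   z 0.06 0.108 950 [0.4565 0.3203 0.089 ] (array([451.2, 308.1]), array([132.9,  98.9]), 53.7)
   z 0.035 0.06 534 [0.4118 0.2997 0.0452] (array([415.5, 301. ]), array([ 95.3, 110.4]), 25.6)
 rack 2767
   z 0.147 0.165 1115 [ 0.6455 -0.0098  0.153 ] (array([646.7, -11.1]), array([ 21.2, 229.3]), 12.3)
   z 0.125 0.146 722 [ 0.6247 -0.015 
[... 722 characters left out ...]
0.135 261 [ 0.4487 -0.3177  0.1237] (array([ 450.4, -317. ]), array([15., 59.]), 77.5)
   z 0.095 0.108 141 [ 0.4471 -0.3202  0.1014] (array([ 450.5, -321.2]), array([10.5, 60.1]), 68.7)
   z 0.06 0.108 841 [ 0.4463 -0.3194  0.0805] (array([ 454.9, -320.7]), array([ 40.3, 117.1]), 60.4)
   z 0.035 0.06 1820 [ 0.4398 -0.3254  0.0486] (array([ 451.5, -317.1]), array([112.4, 122. ]), 76.8)
 rack 3459
   z 0.147 0.165 857 [ 0.6461 -0.0206  0.1533] (array([646.5, -13.6]), array([ 26.3, 230.2]), 12.7)
   z 0.125 0.146 1097 [ 0.6321 -0.0238  0.136 ] (array([626.2, -19.8]), array([ 48.5, 230. ]), 16.5)
   z 0.06 0.12 1080 [ 0.6413 -0.0373  0.0954] (array([633.8, -17.1]), array([ 37.2, 231.1]), 16.5)
```

View pics/crop.png

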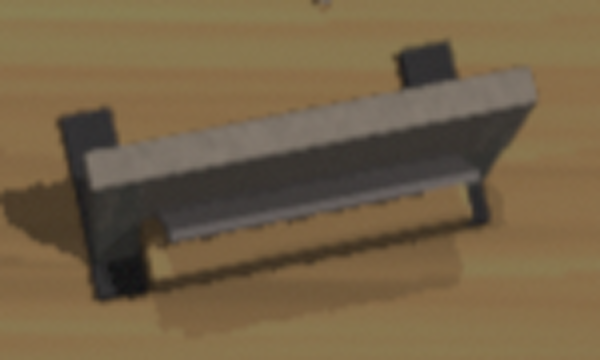

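The crop shows the cleat's light edge line from about (165,236) to (478,177) in the crop. That is full-picture (331,169) to (409.5,154.3), in front of the rack's board.

```bash
python3 - <<'E'
from h import *
c=r.calibration("top");f=240/np.tan(np.radians(c["fov_y"])/2);R=np.array(c["R"]);t=np.array(c["t"])
def ray(u,v,z):
    d=R.T@np.array([(u-c["cx"])/f,(v-c["cy"])/f,1]);o=-R.T@t
    return o+d*(z-o[2])/d[2]
A,B=ray(331.3,168.9,.142),ray(409.5,154.3,.142)
m=(A+B)/2;print(A,B,m,np.linalg.norm(A-B),np.degrees(np.arctan2(B[0]-A[0],A[1]-B[1])))
y=np.radians(12.5);X=np.array([np.cos(y),np.sin(y)])
# from rack top
q=np.array([646.6,-11.1]);print("top slab centre to cleat along x,y:",(q/1000-m[:2])@X,(q/1000-m[:2])@[-X[1],X[0]])
W=np.load("top0.npz")["W"]
for u in(345,370,395):
    v0=int(168.9-(u-331.3)*.187); print(u,W[v0-5:v0+4,u].round(3).tolist())
E
```

```text
[0.59187699 0.06051868 0.142     ] [ 0.624602   -0.09738102  0.142     ] [ 0.6082395  -0.01843117  0.142     ] 0.16125520441736077 11.708889652729496
top slab centre to cleat along x,y: 0.03903796211842797 -0.0011453417690478293
345 [[0.617, 0.031, 0.114], [0.611, 0.032, 0.127], [0.607, 0.032, 0.132], [0.604, 0.033, 0.137], [0.601, 0.033, 0.141], [0.599, 0.033, 0.138], [0.596, 0.033, 0.143], [0.613, 0.029, 0.075], [0.61, 0.029, 0.078]]
370 [[0.627, -0.02, 0.118], [0.623, -0.019, 0.125], [0.619, -0.019, 0.132], [0.615, -0.018, 0.138], [0.611, -0.017, 0.143], [0.61, -0.018, 0.14], [0.607, -0.017, 0.142], [0.624, -0.024, 0.08], [0.621, -0.024, 0.083]]
395 [[0.639, -0.072, 0.118], [0.634, -0.071, 0.126], [0.631, -0.07, 0.13], [0.626, -0.068, 0.14], [0.623, -0.068, 0.14], [0.621, -0.068, 0.14], [0.62, -0.069, 0.138], [0.635, -0.078, 0.08], [0.634, -0.078, 0.079]]
```

>>> {"fn": "step_arm", "kwargs": {"increments": [[[2,-3,0],[0,0,5]],[[2,-3,0],[0,0,5]],[[2,-3,0],[0,0,5]],[[2,-3,0],[0,0,5]],[[2,-3,0],[0,0,5]],[[2,-3,0],[0,0,5]],[[2,-3,0],[0,0,5]],[[2,-3,0],[0,0,5]],[[2,-3,0],[0,0,5]],[[1.2,-1.2,0],[0,0,2]]], "fingers": 1, "grip_force": 55}}

```text
clock: 1.1
tool_pos: [0.419, 0.2967, 0.2381]
eef_rot: [-0.223, 0.975, -0.002, -0.001]
contact_force: [0.2, 0.7, 0.3]
opening: 0.999
finger_force: 0.0
```

>>> {"fn": "step_arm", "kwargs": {"increments": [[[-0.2,0.3,-1],[0,0,0.2]],[[0,0,-2],[0,0,0]],[[0,0,-2],[0,0,0]],[[0,0,-2],[0,0,0]],[[0,0,-2],[0,0,0]],[[0,0,-2],[0,0,0]],[[0,0,-2],[0,0,0]],[[0,0,-1.5],[0,0,0]],[[0,0,-0.5],[0,0,0]],[[0,0,0],[0,0,0]]], "fingers": 1}}

```text
clock: 2.1
tool_pos: [0.414, 0.3048, 0.088]
eef_rot: [-0.226, 0.974, -0.0, -0.001]
contact_force: [-0.6, -0.3, 0.9]
opening: 0.994
finger_force: 0.0
```

>>> {"fn": "step_arm", "kwargs": {"increments": [[[0,0,0],[0,0,0]],[[0,0,0],[0,0,0]],[[0,0,0],[0,0,0]],[[0,0,0],[0,0,0]],[[0,0,0],[0,0,0]],[[0,0,0],[0,0,0]],[[0,0,0],[0,0,0]],[[0,0,0],[0,0,0]],[[0,0,0],[0,0,0]],[[0,0,0],[0,0,0]]], "fingers": 0, "grip_force": 55}}

```text
clock: 3.1
tool_pos: [0.4155, 0.3032, 0.0887]
eef_rot: [-0.225, 0.974, -0.001, -0.0]
contact_force: [0.8, -1.0, 0.5]
opening: 0.126
finger_force: 55.0
```

>>> {"fn": "step_arm", "kwargs": {"increments": [[[0,0,0.7],[0,0,0]],[[0,0,1.5],[0,0,0]],[[0,0,2],[0,0,0]],[[0,0,2],[0,0,0]],[[0,0,2],[0,0,0]],[[0,0,2],[0,0,0]],[[0,0,2],[0,0,0]],[[0,0,1.4],[0,0,0]],[[0,0,0.5],[0,0,0]],[[0,0,0],[0,0,0]]]}}

```text
clock: 4.1
tool_pos: [0.4152, 0.3041, 0.2302]
eef_rot: [-0.226, 0.974, 0.0, 0.0]
contact_force: [0.3, 0.4, -2.6]
opening: 0.132
finger_force: 55.0
```

>>> {"fn": "step_arm", "kwargs": {"increments": [[[0.2,-0.8,0],[0,0,-0.4]],[[0.4,-1.5,0],[0,0,-0.6]],[[0.6,-2,0],[0,0,-0.8]],[[0.7,-2,0],[0,0,-0.8]],[[0.7,-2,0],[0,0,-0.8]],[[0.7,-2,0],[0,0,-0.8]],[[0.7,-2,0],[0,0,-0.8]],[[0.7,-2,0],[0,0,-0.8]],[[0.7,-2,0],[0,0,-0.8]],[[0.7,-2,0],[0,0,-0.8]]]}}

```text
clock: 5.1
tool_pos: [0.4759, 0.1181, 0.229]
eef_rot: [-0.161, 0.987, -0.001, -0.001]
contact_force: [0.4, -0.3, -3.0]
opening: 0.13
finger_force: 55.0
```

>>> {"fn": "step_arm", "kwargs": {"increments": [[[0.6,-2,0],[0,0,-0.8]],[[0.6,-2,0],[0,0,-0.8]],[[0.6,-2,0],[0,0,-0.8]],[[0.6,-2,0],[0,0,-0.8]],[[0.5,-2,0],[0,0,-0.8]],[[0.5,-2,0],[0,0,-0.8]],[[0.4,-2,0],[0,0,-0.8]],[[0,-1.5,0],[0,0,-0.4]],[[0,-0.4,0],[0,0,0]],[[0,0,0],[0,0,0]]]}}

```text
clock: 6.1
tool_pos: [0.5136, -0.0388, 0.2294]
eef_rot: [-0.11, 0.994, 0.0, -0.001]
contact_force: [0.4, 0.5, -3.0]
opening: 0.132
finger_force: 55.0
```

>>> {"fn": "step_arm", "kwargs": {"increments": [[[0,0,0],[-0.4,2,0]],[[0,0,0],[-0.6,2.5,0]],[[0,0,0],[-0.6,3,0]],[[0,0,0],[-0.6,3,0]],[[0,0,0],[-0.6,3,0]],[[0,0,0],[-0.6,2.5,0]],[[0,0,0],[-0.5,2,0]],[[0,0,0],[-0.4,1.5,0]],[[0,0,0],[0,0,0]],[[0,0,0],[0,0,0]]]}}

```text
clock: 7.1
tool_pos: [0.5143, -0.0369, 0.2296]
eef_rot: [-0.109, 0.979, -0.018, -0.172]
contact_force: [0.6, 0.2, -3.7]
opening: 0.132
finger_force: 55.0
```

```bash
python3 - <<'E'
from h import *
for n in("top","side"):
    p,d,W,c=cam(n); np.savez(f"{n}1.npz",p=p,d=d,W=W)
    cv2.imwrite(f"pics/{n}1.png",cv2.resize(p[90:240,270:450] if n=="top" else p[150:330,280:520],None,fx=3,fy=3)[:,:,::-1])
    hsv=cv2.cvtColor(p,cv2.COLOR_RGB2HSV)
    b=(cv2.inRange(hsv,(100,90,30),(130,255,255))>0)&(W[...,2]>.12)&(W[...,0]>.3)&(np.abs(W[...,1]+.03)<.15)
    y=np.radians(12.2);X=np.array([np.cos(y),np.sin(y)]);Y=np.array([-X[1],X[0]]);cl=np.array([.608,-.0185])
    P=W[b];L=np.c_[(P[:,:2]-cl)@X,(P[:,:2]-cl)@Y,P[:,2]-.142]
    for x in np.arange(-.09,.0,.006):
        Q=L[(L[:,0]>x)&(L[:,0]<=x+.006)]
        if len(Q)>5: print(n,round(x,3),len(Q),"y",Q[:,1].min().round(4),Q[:,1].max().round(4),"z",np.percentile(Q[:,2],[5,50,95]).round(3))
    print("xmax",np.sort(L[:,0])[-12:].round(4))
E
```

```text
top -0.09 124 y -0.0481 0.0662 z [-0.008 -0.003  0.186]
top -0.084 122 y -0.0484 0.0589 z [-0.009 -0.002  0.035]
top -0.078 130 y -0.0465 0.0675 z [0.002 0.013 0.193]
top -0.072 68 y -0.0014 0.0685 z [0.018 0.026 0.116]
top -0.066 20 y 0.026 0.0497 z [0.046 0.051 0.146]
top -0.06 33 y -0.0227 0.0495 z [0.052 0.056 0.062]
top -0.054 9 y 0.0306 0.0509 z [0.081 0.084 0.126]
top -0.048 35 y 0.0311 0.0524 z [0.08  0.083 0.085]
top -0.042 31 y 0.0306 0.049 z [0.068 0.081 0.083]
top -0.036 10 y 0.0331 0.0488 z [0.064 0.079 0.08 ]
xmax [-0.0364 -0.0361 -0.0357 -0.0356 -0.0354 -0.0351 -0.0351 -0.0349 -0.0349
 -0.0348 -0.0343 -0.0343]
side -0.09 112 y -0.0547 0.0559 z [-0.     0.03   0.122]
side -0.084 111 y -0.0552 0.0551 z [-0.005  0.029  0.112]
side -0.078 144 y -0.0543 0.0554 z [0.004 0.017 0.063]
side -0.072 199 y -0.0542 0.0552 z [0.017 0.03  0.047]
side -0.066 231 y -0.0551 0.0566 z [0.032 0.044 0.059]
side -0.06 207 y -0.0541 0.0356 z [0.046 0.06  0.072]
side -0.054 215 y -0.0541 0.0016 z [0.062 0.075 0.085]
side -0.048 54 y -0.0495 0.0343 z [0.074 0.083 0.085]
side -0.042 18 y -0.0419 0.0364 z [0.079 0.082 0.128]
side -0.036 12 y -0.0436 0.0375 z [0.033 0.048 0.213]
side -0.03 9 y -0.0415 0.0385 z [0.03  0.346 0.431]
xmax [-0.0251 -0.025  -0.0234 -0.0231 -0.0205  0.0083  0.0152  0.022   0.041
  0.0431  0.0537  0.06  ]
```

View pics/side1.png

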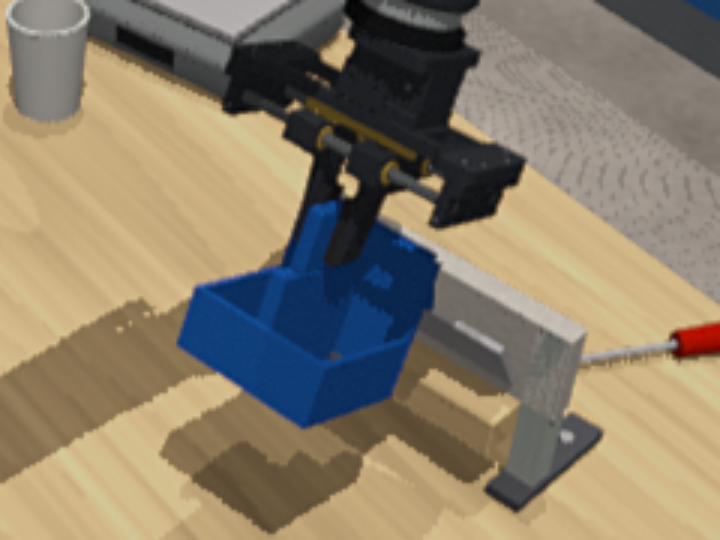

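View pics/top1.png

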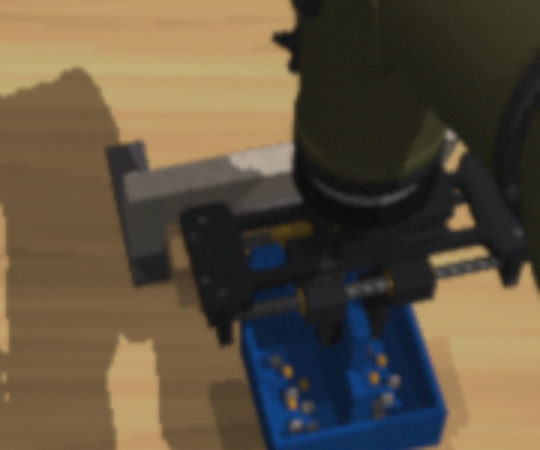

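The side view shows the tipped tray in front of the rack with its strip facing the cleat. In both views it matches the plan within about 3 mm. Next I move over the groove and enter it.

>>> {"fn": "step_arm", "kwargs": {"increments": [[[0.4,0.06,0],[0,0,0]],[[0.6,0.09,0],[0,0,0]],[[0.6,0.09,0],[0,0,0]],[[0.6,0.09,0],[0,0,0]],[[0.6,0.09,0],[0,0,0]],[[0.6,0.09,0],[0,0,0]],[[0.6,0.09,0],[0,0,0]],[[0.36,0.06,0],[0,0,0]],[[0,0,0],[0,0,0]],[[0,0,0],[0,0,0]]]}}

```text
clock: 8.2
tool_pos: [0.5577, -0.0314, 0.2297]
eef_rot: [-0.108, 0.979, -0.018, -0.173]
contact_force: [-0.2, 0.9, -3.2]
opening: 0.129
finger_force: 55.0
```

>>> {"fn": "step_arm", "kwargs": {"increments": [[[0.06,0.01,-0.4],[0,0,0]],[[0.06,0.01,-0.6],[0,0,0]],[[0.06,0.01,-0.6],[0,0,0]],[[0.06,0.02,-0.6],[0,0,0]],[[0.06,0.02,-0.6],[0,0,0]],[[0.06,0.01,-0.6],[0,0,0]],[[0.06,0.01,-0.5],[0,0,0]],[[0.07,0.02,-0.5],[0,0,0]],[[0,0,-0.4],[0,0,0]],[[0,0,0],[0,0,0]]]}}

```text
clock: 9.2
tool_pos: [0.5625, -0.0304, 0.1812]
eef_rot: [-0.109, 0.979, -0.018, -0.173]
contact_force: [0.6, 0.3, -3.3]
opening: 0.128
finger_force: 55.0
```

>>> {"fn": "step_arm", "kwargs": {"increments": [[[-0.04,-0.01,-0.24],[0.21,-0.98,0]],[[-0.04,-0.01,-0.24],[0.21,-0.98,0]],[[-0.04,-0.01,-0.24],[0.21,-0.98,0]],[[-0.04,-0.01,-0.24],[0.21,-0.98,0]],[[-0.05,-0.01,-0.23],[0.21,-0.98,0]],[[-0.04,-0.01,-0.2],[0.21,-0.98,0]],[[-0.05,-0.01,-0.2],[0.21,-0.98,0]],[[-0.04,-0.01,-0.2],[0.21,-0.98,0]],[[-0.05,-0.01,-0.2],[0.21,-0.98,0]],[[-0.04,-0.01,-0.2],[0.21,-0.98,0]]]}}

```text
clock: 10.2
tool_pos: [0.5582, -0.0314, 0.1599]
eef_rot: [-0.11, 0.99, -0.01, -0.086]
contact_force: [0.2, 0.2, -2.3]
opening: 0.132
finger_force: 55.0
```

>>> {"fn": "step_arm", "kwargs": {"increments": [[[-0.04,-0.01,-0.2],[0.21,-0.98,0]],[[-0.04,-0.01,-0.2],[0.21,-0.98,0]],[[-0.04,-0.01,-0.2],[0.21,-0.98,0]],[[-0.04,-0.01,-0.2],[0.21,-0.98,0]],[[-0.04,-0.01,-0.2],[0.21,-0.98,0]],[[-0.04,-0.01,-0.19],[0.21,-0.98,0]],[[-0.04,-0.01,-0.19],[0.21,-0.98,0]],[[-0.04,-0.01,-0.19],[0.21,-0.98,0]],[[-0.04,-0.01,-0.19],[0.21,-0.98,0]],[[-0.04,-0.01,-0.19],[0.21,-0.98,0]]]}}

```text
clock: 11.2
tool_pos: [0.5542, -0.0324, 0.1405]
eef_rot: [-0.11, 0.994, -0.001, 0.001]
contact_force: [0.3, 1.3, -3.0]
opening: 0.129
finger_force: 55.0
```

>>> {"fn": "step_arm", "kwargs": {"increments": [[[0,0,0],[0,0,0]],[[0,0,0],[0,0,0]],[[0,0,0],[0,0,0]],[[0,0,0],[0,0,0]],[[0,0,0],[0,0,0]],[[0,0,0],[0,0,0]],[[0,0,0],[0,0,0]],[[0,0,0],[0,0,0]],[[0,0,0],[0,0,0]],[[0,0,0],[0,0,0]]]}}

```text
clock: 12.2
tool_pos: [0.5545, -0.0323, 0.1403]
eef_rot: [-0.11, 0.994, -0.001, 0.001]
contact_force: [-0.8, 0.8, -3.1]
opening: 0.132
finger_force: 55.0
```

>>> {"fn": "step_arm", "kwargs": {"increments": [[[0,0,-0.04],[0,0,0]],[[0,0,-0.04],[0,0,0]],[[0,0,-0.04],[0,0,0]],[[0,0,-0.04],[0,0,0]],[[0,0,-0.04],[0,0,0]],[[0,0,0],[0,0,0]],[[0,0,0],[0,0,0]],[[0,0,0],[0,0,0]],[[0,0,0],[0,0,0]],[[0,0,0],[0,0,0]]]}}

```text
clock: 13.2
tool_pos: [0.555, -0.0321, 0.1388]
eef_rot: [-0.11, 0.994, -0.001, 0.001]
contact_force: [0.9, 0.1, 5.1]
opening: 0.132
finger_force: 55.0
```

```bash
python3 - <<'E'
from h import *
p,d,W,c=cam("side"); print(r.get_state()["contact_force"])
cv2.imwrite("pics/side2.png",cv2.resize(p[150:330,280:520],None,fx=3,fy=3)[:,:,::-1])
E
```

```text
[0.90621774 0.75992139 5.31603859]
```

View pics/side2.png

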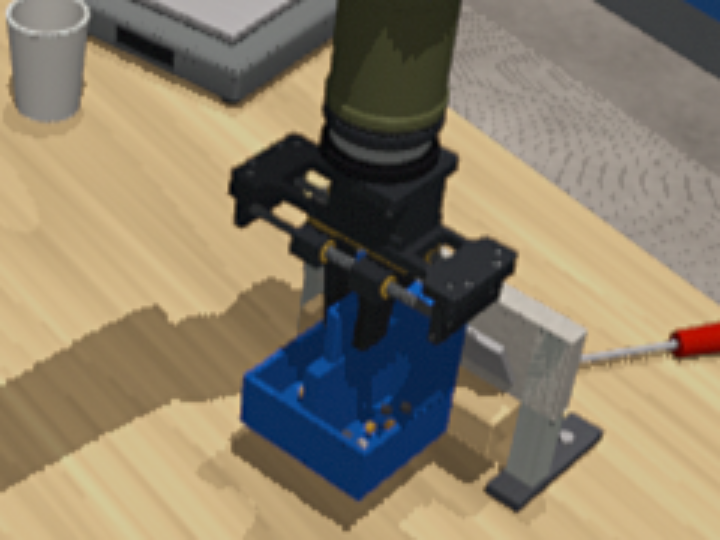

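The strip has met the groove: the vertical force went from -3 N to +5 N at the expected home height. The side view shows the tray level against the rack. Releasing now.

>>> {"fn": "step_arm", "kwargs": {"increments": [[[0,0,0],[0,0,0]],[[0,0,0],[0,0,0]],[[0,0,0],[0,0,0]],[[0,0,0],[0,0,0]],[[0,0,0],[0,0,0]],[[0,0,0],[0,0,0]],[[0,0,0],[0,0,0]],[[0,0,0],[0,0,0]],[[0,0,0],[0,0,0]],[[0,0,0],[0,0,0]]], "fingers": 0.6, "grip_force": 20}}

```text
clock: 14.25
tool_pos: [0.5545, -0.0323, 0.1383]
eef_rot: [-0.11, 0.994, -0.001, 0.001]
contact_force: [-0.1, -0.8, 0.0]
opening: 0.595
finger_force: 0.0
```

>>> {"fn": "step_arm", "kwargs": {"increments": [[[0,0,0.5],[0,0,0]],[[0,0,1],[0,0,0]],[[0,0,1.5],[0,0,0]],[[0,0,2],[0,0,0]],[[0,0,2],[0,0,0]],[[-1,0,2],[0,0,0]],[[-2,0,2],[0,0,0]],[[-2,0,2],[0,0,0]],[[-2,0,1],[0,0,0]],[[-1,0,0],[0,0,0]]]}}

```text
clock: 15.25
tool_pos: [0.4739, -0.0322, 0.2803]
eef_rot: [-0.11, 0.994, -0.001, 0.002]
contact_force: [0.5, 0.7, -0.3]
opening: 0.601
finger_force: 0.0
```

>>> {"fn": "step_arm", "kwargs": {"increments": [[[-2,2,0],[0,0,0]],[[-2,3,0],[0,0,0]],[[0,3,0],[0,0,0]],[[0,3,0],[0,0,0]],[[0,3,0],[0,0,0]],[[0,3,0],[0,0,0]],[[0,3,0],[0,0,0]],[[0,3,0],[0,0,0]],[[0,1,0],[0,0,0]],[[0,0,0],[0,0,0]]]}}

```text
clock: 16.25
tool_pos: [0.4343, 0.2089, 0.2782]
eef_rot: [-0.111, 0.994, -0.001, 0.001]
contact_force: [-0.7, -0.2, -0.3]
opening: 0.599
finger_force: 0.0
```

```bash
python3 - <<'E'
from h import *
y=np.radians(12.3);X=np.array([np.cos(y),np.sin(y)]);Y=np.array([-X[1],X[0]]);cl=np.array([.608,-.0185])
for n in("top","side"):
    p,d,W,c=cam(n)
    if n=="side": cv2.imwrite("pics/side3.png",cv2.resize(p[150:330,280:520],None,fx=3,fy=3)[:,:,::-1])
    hsv=cv2.cvtColor(p,cv2.COLOR_RGB2HSV)
    b=(cv2.inRange(hsv,(100,90,30),(130,255,255))>0)&(W[...,2]>.03)&(W[...,2]<.2)&(W[...,0]>.45)&(np.abs(W[...,1]+.03)<.13)
    P=W[b]
    for lo,hi in((.167,.185),(.146,.158),(.088,.1)):
        Q=P[(P[:,2]>lo)&(P[:,2]<hi)]
        if len(Q)>15:
            cc,s,a=cv2.minAreaRect((Q[:,:2]*1000).astype(np.float32)); k=np.array(cc)/1000-cl
            print(n,lo,len(Q),"z",np.median(Q[:,2]).round(4),"xy in cleat",(k@X).round(4),(k@Y).round(4),np.round(s,1),round(a,1))
print(r.get_state()["clock"])
E
```

```text
top 0.167 194 z 0.1742 xy in cleat -0.0536 -0.0001 [59.8 12.9] 13.3
top 0.146 452 z 0.1517 xy in cleat -0.0193 -0.0073 [102.3  90.3] 46.0
top 0.088 443 z 0.0941 xy in cleat -0.0544 0.0005 [ 98.4 109.4] 12.1
side 0.167 156 z 0.1741 xy in cleat -0.0537 -0.0022 [60.4 13.6] 14.7
side 0.146 400 z 0.1523 xy in cleat -0.0204 -0.0111 [101.7  93.1] 46.5
side 0.088 617 z 0.0939 xy in cleat -0.0548 -0.0025 [103.1 113.7] 12.3
16.35
```

View pics/side3.png

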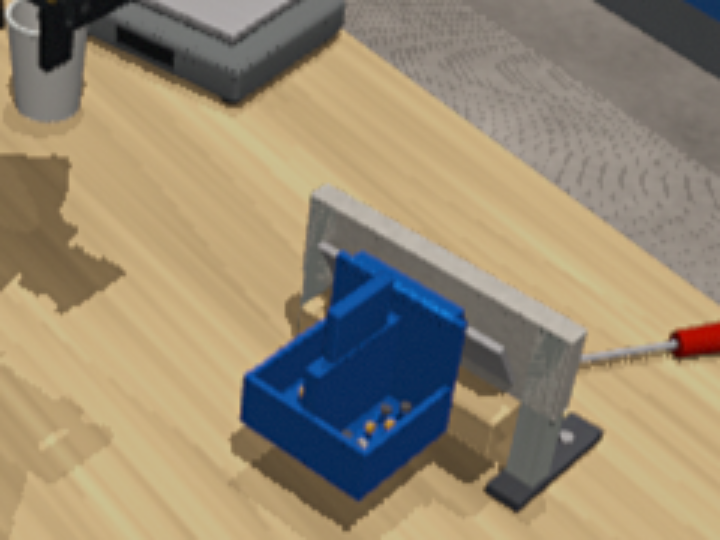

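The caddy hangs level at the middle of the cleat. It sits at x -54, y 0 mm in the cleat frame, with the board top at 0.174 m and walls at 0.094 m (home: x -55, 0.175 and 0.095 m). Handing in.

```bash
python3 -c "
from plant import r
print(r.finish_job())"
```

```text
the job is handed in; nothing more can be done
None
```

The caddy with the strip is hanging level on the cleat, within about 3 mm of its middle and fully home. The gripper is clear, the arm never went near the plain-backed caddy, and the job was handed in at about 16.4 s; the hand-in returned no verdict.

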